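# Base-set the up-down aim adjuster of a headlamp

## Task

Turn the headlamp's up-down aim adjuster, the big hexagonal knob, clockwise until you feel it come up snug against its stop, without forcing it, then back it off half a turn and let go. Leave the side-to-side adjuster and the things lying about as they are, and don't lean on the lamp.

Things in the scene. Friction and masses are not known exactly. Their poses are not given: they have to be found in the camera images.
- headlamp: Car headlamp lying lens down, black plastic back upwards, firmly fixed; about 460 x 270 mm. Origin under its middle, on the table; x across it, y along it, z up. Two black towers, 34 mm wide, tops 174 mm up, stand at x -55, y +160 and y -160 mm; one carries the up-down adjuster, the other the side-to-side one, either way round. Save for the adjusters nothing on it is higher than 180 mm.
- updown_knob (a point): The up-down adjuster: big grey hexagonal hand knob, axis upright, 28 mm across flats, hexagon 24 mm tall. This point, on its axis at the hexagon's mid-height, about 203 mm above the table, turns with the knob. One pair of flats faces along its x (a black rib on top points that way), the rest every 60 deg. Under the hexagon is a collar 37 mm across, 4 mm thick: keep the fingertips above it.
- updown_mark (a point): A point on the same knob, 12 mm off its axis along its x. The screw turns in clockwise from above, 1.5 mm a turn, dragging with 0.06 N m. It starts a quarter to two thirds of a turn short of its stop, whose angle differs each time and cannot be seen. Joint updown (not measured) is the screw's angle in its nut: 0 at the stop, negative when backed off.
- updown_top (a point): Middle of the top of the same knob, 12 mm above updown_knob. Its screw runs in a plastic nut that gives a little when the screw comes up against its stop: torque then grows from the drag by 2.5 N m per rad of turning, and springs back as it is let off. Joint updown_nut (not measured) is this give. Snug is 0.2 N m or more; 0.75 N m strips it. Half a turn counts from the unstrained stop.
- sideways_knob (a point): The side-to-side adjuster, to be left alone: small grey hexagon, 14 mm across flats and 12 mm tall, on a toothed disc 38 mm across, on the other tower; this point is on its axis at the hexagon's mid-height, about 198 mm above the table.
- sideways_mark (a point): A point on the side-to-side adjuster, 12 mm off its axis; it shifts if that adjuster is turned.
- dustcap: Black rubber ring, 58 mm across and 16 mm tall, lying loose on the lamp's finned aluminium control unit. Origin under its middle.
- screwdriver: Screwdriver lying on the table, 210 mm long, handle towards its -x. Origin on the table under its middle.
- bulb_box: Bulb carton, 75 x 150 x 60 mm. Origin under its middle.
- projector: Loose projector lens, 80 mm across, 37 mm tall. Origin under its middle.
- tape: Roll of tape lying flat, 96 mm across, 24 mm tall. Origin under its middle.
- screw_tray: Steel screw tray, 100 x 150 x 30 mm. Origin under its middle.
- cleaner: White bottle, 60 mm across, 150 mm tall. Origin under its middle.

How it is judged (in metres and radians):
On the way:
1. the up-down adjuster is brought up snug against its stop (value of joint updown_nut above 0.08 rad and value of joint updown above -0.05 rad), for 0.1 s.
At the end, for the whole second after the job is handed in: the up-down adjuster is at rest half a turn (within 20 deg) back from its stop, the side-to-side adjuster has not been turned (its mark within 3 mm), and the things lying about are within 20 mm of where they were (value of joint updown between -3.49159 and -2.79159 rad and velocity of joint updown between -0.05 and 0.05 rad/s and distance of sideways_mark from where it was at the start of the episode below 0.003 m and distance of each of dustcap, screwdriver, bulb_box, projector, tape, screw_tray, cleaner from where it was at the start of the episode below 0.02 m); the robot touches nothing.
It fails at once if the up-down adjuster is forced against its stop (over 0.75 N m) (value of joint updown_nut above 0.3 rad).
It fails at once if the side-to-side adjuster is turned (distance of sideways_mark from where it was at the start of the episode above 0.003 m).
It fails at once if the fingers press on the lamp with over 20 N (contact force between the fingers and headlamp above 20 N).
It fails at once if a thing lying about is pushed away (distance of any of dustcap, screwdriver, bulb_box, projector, tape, screw_tray, cleaner from where it was at the start of the episode above 0.02 m).
It also fails if it takes over 72 s, if anything falls off the work surface, if the arm or the gripper's body presses on something with over 40 N, if the wrist force passes 120 N, or if a joint passes its speed limit or range.

## Robot

A 6-joint arm with a two-finger parallel gripper is mounted at the origin on the work surface. World frame = base frame: x ahead of the robot, y to its left, z up, the work surface at z = 0. Lengths are in mm, angles in rad, forces in N, time in s.
With the tool pointing down it reaches from about 350 to 775 mm from the base axis. Payload 7.3 kg.
Tool frame: the origin (TCP) lies at the very end of the fingers, on their centre line; the grasp point (between the pads) lies 19 mm behind it; z points along the fingers, y is the line along which they close (so a half turn about z gives the same grasp; the last joint's range is limited). The gripper opens to 92 mm and grips with 3 to 60 N. Pads are 19 mm wide; open, the fingers measure 130 mm over their backs; the gripper's body (75 mm by 190 mm) begins 47 mm behind the grasp point.
Start: joints at [-0.146, 0.342, 1.524, -0, 1.275, -0.146], TCP at [525.019, 0.019, 226.741] pointing down, gripper open.
Joint ranges: [-2.53, 2.53], [-0.77, 2.02], [0.04, 2.7], [-1, 4.14], [0.28, 2.66], [-3.11, 3.11]. Speed limits (rad/s): [2.57, 2.57, 3.14, 3.14, 3.14, 3.14].

## Interface

Orientations are given as [roll, pitch, yaw] about the fixed x, y, z axes, in that order (R = Rz(yaw) Ry(pitch) Rx(roll)).
In Python, from plant import get_obs, vision, workorder gives the robot as it stands.
- The arm moves only by the shell command python3 -m pendant 'ROWS' [OPENING]. ROWS is a JSON object of lists of equal length, an entry for each row: "dp": the shift along the tool's x, y, z in m, a list of three; "rotation": the turn, a rotation vector about the tool's x, y, z in rad, a list of three. A call has 1 to 8 rows; each row is the pose to reach, as a shift and turn from the pose commanded when the call began, along the tool's axes at that moment; what a row does not reach only later rows make up. A row lasts 1/8 s, in which the tool goes at most 62.5 mm and 10.7 degrees, less where a joint would pass 70% of its speed; a pose out of reach is approached as far as the arm can. A call with a gripper value outside its range is refused whole. OPENING is the finger opening in m, from 0 to 0.0918, set as the call begins (- or left out, the last holds). The fingers move at their own pace and stop on an object; the grip force is fixed at half the most. Time passes only in rows, so rows that repeat a pose let the fingers close. It gives the time, the measured TCP pose, the force, the opening and the grip force at its end, in the units of the state.
- get_obs(): the state, without advancing time (a new reading comes with each control period).
- vision.capture(name): name is "scene" or "side" or "wrist"; returns a dict with "pixels" (480x640x3 uint8, red, green, blue), "vfov" (degrees; the focal length in pixels is half the picture's height over the tangent of half this angle, whatever the lens; pixels are square), "cx", "cy" (the principal point, pixels), "pose" (4x4, takes a point from camera to world coordinates); the wrist camera has in their place "T_tool_cam" (4x4, takes a point from camera to tool coordinates, whose origin is the TCP and whose axes are the flange's). Camera axes: x right, y up, looking along -z (the intrinsics and any distortion apply to the point x, -y, -z); pixel columns grow to the right and rows downward; lengths in mm; the calibration is good to about 2 mm. A picture is of the moment at which its call begins: read the wrist's pose just before it. There is no depth.
- workorder.close_job(): hands the job in; it is judged then, once.
The state is a dict: "time": time; "joint_positions": joint angles; "dq": joint speeds; "tau": joint torques, N m; "tool_pos": TCP position; "tcp_rot": TCP orientation; "contact_force": force on the tool from outside, world axes, zero at the start; "moment": the same for the moment, N m; "grip_width": finger opening in mm; "finger_force": force on a finger pad.
Only numpy, scipy, OpenCV 4.12 (cv2) and the standard library are available. Lean on these libraries where they do the work, as an engineer would, in place of code of your own. Each camera call takes 0.05 s, during which the arm holds its last target. There are 200 camera calls.

## Working session

There is one attempt and no reset: what is moved stays moved. The work goes in short steps, Python scripts to look and compute and a shell command to move; the robot and the scene stay as the last step left them, time stands still between calls to the robot, and variables do not carry over. Pictures are saved under pics/ and viewed, at most 10 in all, crops included, and the job is handed in when it is done.

```bash
ls; mkdir -p pics; cat > h.py <<'E'
import numpy as np,cv2
from plant import get_obs,vision,workorder
from scipy.spatial.transform import Rotation as R
def cap(name,fn):
    o=get_obs(); c=vision.capture(name); cv2.imwrite('pics/'+fn,c['pixels'][:,:,::-1])
    if name=='wrist':
        T=np.eye(4);T[:3,:3]=R.from_euler('xyz',o['tcp_rot']).as_matrix();T[:3,3]=o['tool_pos'];P=T@np.array(c['T_tool_cam'])
    else: P=np.array(c['pose'])
    f=240/np.tan(np.radians(c['vfov'])/2)
    d={k:v for k,v in c.items() if k!='pixels'}
    np.savez('pics/'+fn[:-4]+'.npz',P=P,k=np.array([f,c['cx'],c['cy']]),img=c['pixels'])
    return d
def ray(fn,u,v):
    z=np.load('pics/'+fn+'.npz');f,cx,cy=z['k'];d=np.array([(u-cx)/f,-(v-cy)/f,-1]);P=z['P']
    d=P[:3,:3]@d;return P[:3,3],d/np.linalg.norm(d)
def atz(fn,u,v,h):
    o,d=ray(fn,u,v);return o+d*(h-o[2])/d[2]
def tri(obs):
    A=np.zeros((3,3));b=np.zeros(3)
    for fn,u,v in obs:
        o,d=ray(fn,u,v);M=np.eye(3)-np.outer(d,d);A+=M;b+=M@o
    p=np.linalg.solve(A,b)
    return p,[np.linalg.norm((np.eye(3)-np.outer(d,d))@(p-o)) for o,d in (ray(*q) for q in obs)]
E
python3 - <<'E'
from h import *
print(get_obs())
for n in('scene','side','wrist'):print(n,cap(n,n+'0.png'))
a=[cv2.imread('pics/%s0.png'%n) for n in('scene','side','wrist')]
E
```

```text
pics
{'time': 0.0, 'joint_positions': array([-1.46004015e-01,  3.42741861e-01,  1.52502817e+00,  2.47929677e-05,
        1.27537867e+00, -1.45981307e-01]), 'dq': array([ 0.00205306, -0.00091904, -0.0003613 , -0.00093132, -0.00042095,
       -0.0014216 ]), 'tau': array([ 7.61924657e-04, -4.31245601e+01, -2.44219762e+01,  7.17750052e-02,
        5.59406646e-02, -1.04314388e-04]), 'tool_pos': array([5.24594650e+02, 8.73834783e-02, 2.26031132e+02]), 'tcp_rot': array([-3.14005660e+00, -2.49804083e-04,  1.57076619e+00]), 'contact_force': array([-0.15951532,  0.22828903, -0.03919999]), 'moment': array([0.03701746, 0.01265959, 0.02024639]), 'finger_force': 0.0, 'grip_width': 92.08512398273044}
scene {'vfov': 48.15499146234873, 'cx': 314.85840880816716, 'cy': 234.4543549416723, 'pose': array([[ 8.56029956e-01, -4.42121486e-01,  2.67845675e-01,
         9.06223801e+02],
       [ 5.16922266e-01,  7.30121920e-01, -4.46893000e-01,
        -6.66141708e+02],
       [ 2.02099852e-03,  5.21009188e-01,  8.53548675e-01,
         1.34115534e+03],
       [ 0.00000000e+00,  0.00000000e+00,  0.00000000e+00
[... 205 characters left out ...]
],
       [-3.26511975e-01, -5.55742498e-01,  7.64552291e-01,
         9.87641891e+02],
       [-5.47244608e-03,  8.09982739e-01,  5.86428184e-01,
         9.14921550e+02],
       [ 0.00000000e+00,  0.00000000e+00,  0.00000000e+00,
         1.00000000e+00]])}
wrist {'vfov': 71.43050927968704, 'cx': 320.0785738652001, 'cy': 234.95201793837788, 'T_tool_cam': array([[-5.21579951e-04,  9.57602728e-01,  2.88091552e-01,
         7.88443117e+01],
       [ 9.99999861e-01,  5.21928861e-04,  7.55988066e-05,
         1.60086598e+00],
       [-7.79696720e-05,  2.88091551e-01, -9.57602868e-01,
        -1.58827901e+02],
       [ 0.00000000e+00,  0.00000000e+00,  0.00000000e+00,
         1.00000000e+00]])}
```

View pics/scene0.png

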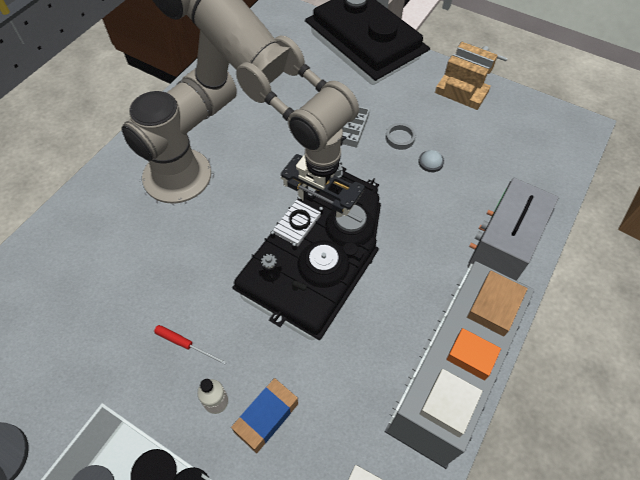

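View pics/side0.png

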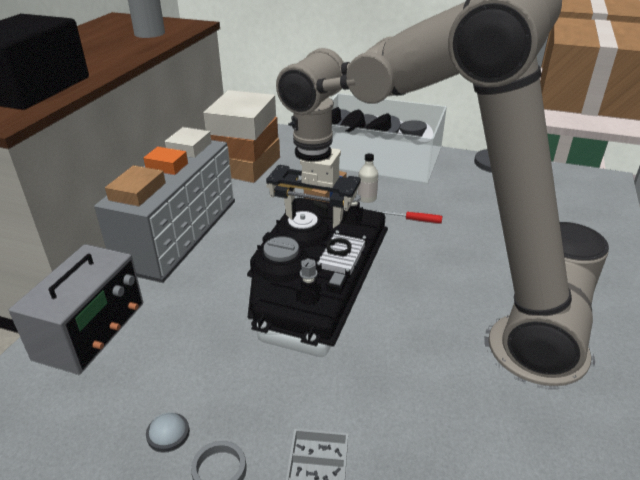

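Scene: the side-to-side adjuster (toothed disc) is at (269,262), and the up-down knob is hidden behind the gripper. Side: the up-down knob is at about (309,268). Next I'll check the wrist view.

```bash
python3 - <<'E'
from h import *
print(atz('side0',309,263,215),atz('scene0',269,260,204),atz('wrist0',320,240,200))
a=cv2.imread('pics/side0.png')[225:315,260:360]
w=cv2.imread('pics/wrist0.png')
cv2.imwrite('pics/c1.png',np.hstack([cv2.resize(w,(480,360)),cv2.resize(a,(320,360),interpolation=cv2.INTER_CUBIC)[:, :]]))
E
```

```text
[486.37428477 135.15997217 215.        ] [ 492.12765623 -189.7541076   204.        ] [526.1617967   20.21583885 200.        ]
```

View pics/c1.png

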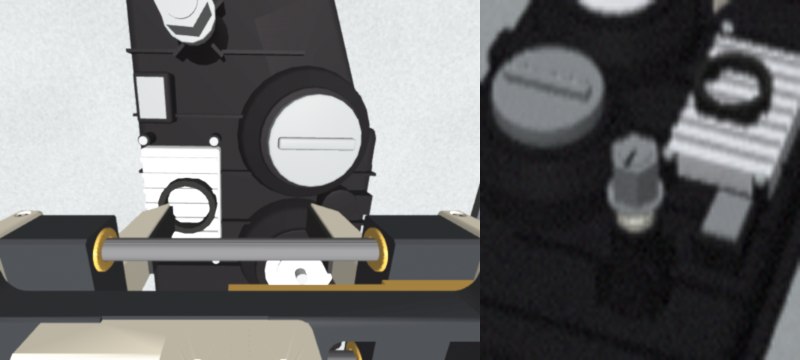

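Wrist view: the up-down knob is at the top of the picture, about (190,10) in the crop, and its rib shows in the side crop. I'll rise and take two closer views.

```bash
python3 -m pendant '{"dp":[[0,0,-0.05],[0,0,-0.1],[0.035,-0.019,-0.1],[0.07,-0.038,-0.1],[0.07,-0.038,-0.1],[0.07,-0.038,-0.1]],"rotation":[[0,0,0],[0,0,0],[0,0,0],[0,0,0],[0,0,0],[0,0,0]]}' && python3 -c "
from h import *
cap('wrist','w1.png')" && python3 -m pendant '{"dp":[[0.03,0.03,0],[0.03,0.03,0.0],[0.03,0.03,0]],"rotation":[[0,0,0],[0,0,0],[0,0,0]]}' && python3 -c "
from h import *
cap('wrist','w2.png')
cap('scene','s2.png')
a=[cv2.imread('pics/w%d.png'%i) for i in (1,2)]
cv2.imwrite('pics/c2.png',np.hstack([i[:,120:520] for i in a]))"
```

```text
time: 0.9
tool_pos: [487.2, 69.7, 326.7]
tcp_rot: [3.141, 0.0, 1.571]
contact_force: [-0.2, 0.2, -0.5]
grip_width: 92.1
finger_force: 0.0
time: 1.32
tool_pos: [517.0, 99.1, 326.2]
tcp_rot: [-3.14, 0.001, 1.57]
contact_force: [0.4, -0.6, -0.3]
grip_width: 91.9
finger_force: 0.0
```

View pics/c2.png

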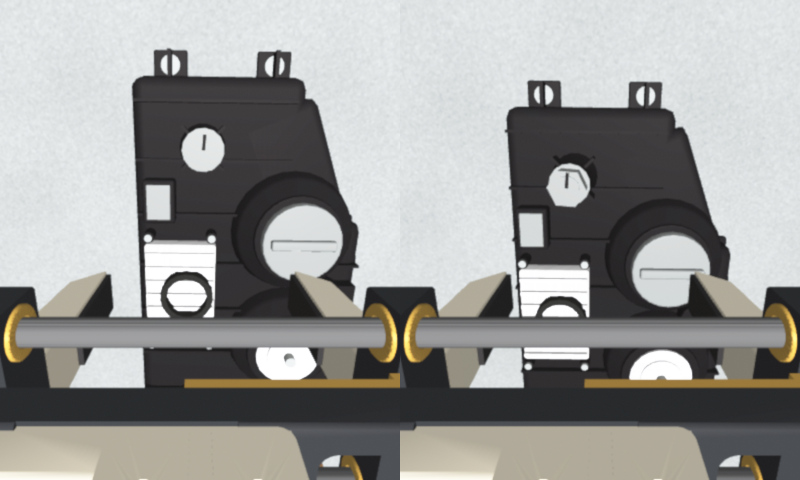

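```bash
python3 -c "
from h import *
a=[cv2.imread('pics/w1.png')[115:185,290:360],cv2.imread('pics/w2.png')[145:215,250:320]]
b=[]
for x in a:
    x=np.clip((x.astype(float)-150)*2.4,0,255).astype(np.uint8)
    b.append(cv2.resize(x,(400,400),interpolation=cv2.INTER_CUBIC))
cv2.imwrite('pics/c3.png',np.hstack(b))"
```

```text
(no output)
```

View pics/c3.png

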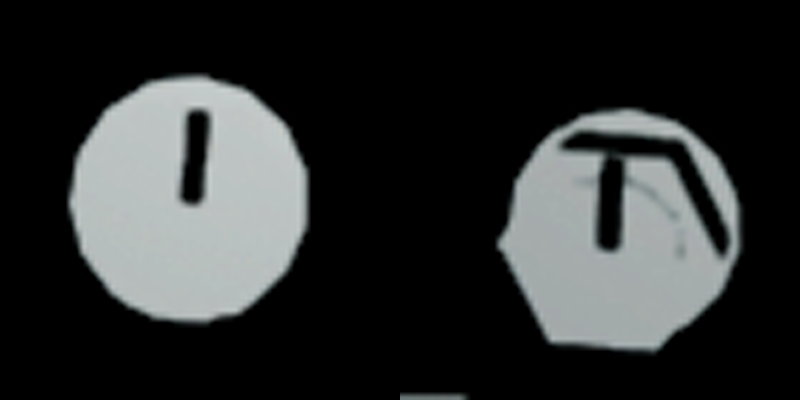

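The rib runs from the hexagon's centre outward. Top centre is at (323.2,150.3) in w1 and (286.6,188.7) in w2; the rib's outer end is at (324.8,135.1) in w1 and (287.3,173) in w2.

```bash
python3 -c "
from h import *
c=tri([('w1',323.2,150.3),('w2',286.6,188.7)]);print(c)
for f,u,v,u2,v2 in(('w1',323.2,150.3,324.8,135.1),('w2',286.6,188.7,287.3,173)):
    d=atz(f,u2,v2,215)-atz(f,u,v,215);print(atz(f,u,v,215),d,np.degrees(np.arctan2(d[1],d[0])))
print(get_obs()['joint_positions'],get_obs()['tool_pos'])
T=np.load('pics/s2.npz')
"
```

```text
(array([491.45599295, 136.57885719, 218.25264856]), [np.float64(0.24684736848646271), np.float64(0.24684736848637762)])
[491.31145314 136.60888441 215.        ] [ 1.21320038 11.44705484  0.        ] 83.95016970358628
[491.29825504 135.89527046 215.        ] [ 0.93881699 12.59144095  0.        ] 85.73592047044828
[ 4.40311407e-02  2.87606369e-01  1.32825333e+00 -3.09251171e-04
  1.52610622e+00  4.50308281e-02] [516.7255836   99.14248746 326.67411066]
```

```bash
python3 -m pendant '{"dp":[[0.0365,-0.0256,0],[0.0365,-0.0256,0],[0.0365,-0.0256,0],[0.0365,-0.0256,0],[0.0365,-0.0256,0],[0.0365,-0.0256,0],[0.0365,-0.0256,0],[0.0365,-0.0256,0]],"rotation":[[0,0,-0.18],[0,0,-0.36],[0,0,-0.54],[0,0,-0.72],[0,0,-0.9],[0,0,-1.08],[0,0,-1.26],[0,0,-1.44]]}' 0.06 && python3 -m pendant '{"dp":[[0,0,0.03],[0,0,0.05],[0,0,0.05],[0,0,0.05]],"rotation":[[0,0,-0.0436],[0,0,-0.0436],[0,0,-0.0436],[0,0,-0.0436]]}' && python3 -c "
from h import *
cap('wrist','w3.png');print(get_obs()['joint_positions'])
a=cv2.imread('pics/w3.png');b=np.clip((a[120:360,160:480].astype(float)-60)*1.6,0,255).astype(np.uint8)
cv2.imwrite('pics/c4.png',cv2.resize(b,(800,600),interpolation=cv2.INTER_CUBIC))"
```

```text
time: 2.42
tool_pos: [491.1, 135.8, 327.1]
tcp_rot: [-3.142, 0.0, 3.016]
contact_force: [-0.7, -0.2, -0.2]
grip_width: 59.6
finger_force: 0.0
time: 2.92
tool_pos: [491.7, 136.2, 277.9]
tcp_rot: [3.141, 0.002, 3.054]
contact_force: [0.3, 0.5, 0.2]
grip_width: 59.9
finger_force: 0.0
[ 1.20175118e-01  2.77743860e-01  1.47284497e+00 -9.09029928e-05
  1.38878923e+00 -1.36305643e+00]
```

View pics/c4.png

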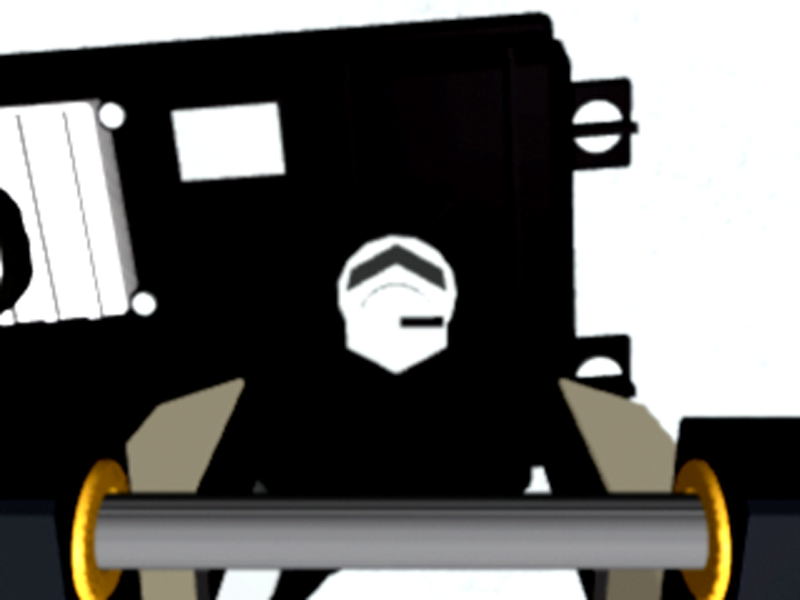

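Flats face the fingers squarely; knob centre is at (396,322) in the crop and the mid-line of the fingers is at about 401. I'll compute the remaining offset along tool x.

```bash
python3 -c "
from h import *
o=get_obs();print(o['tool_pos'],o['moment'])
c=tri([('w1',323.2,150.3),('w2',286.6,188.7),('w3',318.6,248.8)]);print(c)
for h in (215,217):
  p=atz('w3',318.6,248.8,h);print(h,p,R.from_euler('xyz',o['tcp_rot']).inv().apply(p-o['tool_pos']))
"
```

```text
[491.8677997  136.32286506 277.98783218] [ 0.07647359 -0.02026456  0.00103957]
(array([491.42379788, 136.4207434 , 217.51583224]), [np.float64(0.32884380190627466), np.float64(0.18612488296450067), np.float64(0.16804476840592633)])
215 [492.30019032 136.16177588 215.        ] [-0.3071633  -0.14592345 62.98860429]
217 [491.60874172 136.23401228 217.        ] [ 0.3835807  -0.13368288 60.98709432]
```

```bash
python3 -m pendant '{"dp":[[0,-0.0005,0.03],[0,-0.0005,0.06],[0,-0.0005,0.075],[0,-0.0005,0.081],[0,-0.0005,0.081]],"rotation":[[0,0,0],[0,0,0],[0,0,0],[0,0,0],[0,0,0]]}' && python3 -m pendant '{"dp":[[0,0,0],[0,0,0],[0,0,0],[0,0,0],[0,0,0],[0,0,0],[0,0,0],[0,0,0]],"rotation":[[0,0,0],[0,0,0],[0,0,0],[0,0,0],[0,0,0],[0,0,0],[0,0,0],[0,0,0]]}' 0.015; python3 -c "
from h import *
o=get_obs();print(o['moment'],o['contact_force'],o['joint_positions'])"
```

```text
time: 3.6
tool_pos: [491.7, 136.0, 196.3]
tcp_rot: [3.141, 0.001, 3.054]
contact_force: [0.3, 0.1, -0.3]
grip_width: 60.1
finger_force: 0.0
time: 4.6
tool_pos: [491.4, 135.3, 196.0]
tcp_rot: [-3.14, 0.0, 3.054]
contact_force: [-1.4, -6.0, 3.3]
grip_width: 27.6
finger_force: 30.0
[-0.69339087  0.14032772  0.03289277] [-1.37600659 -5.9904163   3.26033643] [ 1.19028112e-01  3.41815929e-01  1.61423519e+00 -1.32554225e-03
  1.18543696e+00 -1.36398597e+00]
```

```bash
cat > m.py <<'E'
import sys,numpy as np
from h import get_obs
o=get_obs();print('F',o['contact_force'].round(1),'M',o['moment'].round(3),'q6',round(o['joint_positions'][5],4),'yaw',round(o['tcp_rot'][2],4),o['time'])
if len(sys.argv)>1 and abs(o['moment'][2])>float(sys.argv[1]): sys.exit(1)
E
python3 -m pendant '{"dp":[[0,-0.0008,0],[0,-0.0008,0]],"rotation":[[0,0,0],[0,0,0]]}'; python3 m.py
python3 -m pendant '{"dp":[[0,0,0],[0,0,0],[0,0,0],[0,0,0],[0,0,0]],"rotation":[[0,0,0.1],[0,0,0.2],[0,0,0.3],[0,0,0.4],[0,0,0.4]]}';python3 m.py
```

```text
time: 4.85
tool_pos: [491.4, 135.2, 196.0]
tcp_rot: [3.141, 0.001, 3.054]
contact_force: [-0.6, -3.2, 4.2]
grip_width: 27.9
finger_force: 30.0
F [-0.6 -3.2  4.2] M [-0.261  0.13   0.031] q6 -1.3655 yaw 3.0543 4.85
time: 5.48
tool_pos: [491.3, 134.5, 195.9]
tcp_rot: [-3.14, 0.001, 2.653]
contact_force: [-1.5, -5.6, 4.3]
grip_width: 27.3
finger_force: 30.0
F [-1.5 -5.6  4.3] M [-0.832  0.141  0.052] q6 -0.9644 yaw 2.6534 5.475
```

```bash

python3 -m pendant '{"dp":[[-0.0002,-0.001,0],[-0.0002,-0.001,0],[-0.0002,-0.001,0],[-0.0002,-0.001,0],[-0.0002,-0.001,0],[-0.0002,-0.001,0],[-0.0002,-0.001,0],[-0.0002,-0.001,0]],"rotation":[[0,0,0.12],[0,0,0.24],[0,0,0.36],[0,0,0.48],[0,0,0.6],[0,0,0.72],[0,0,0.8],[0,0,0.8]]}';python3 m.py; python3 -m pendant '{"dp":[[0,0,0],[0,0,0],[0,0,0],[0,0,0]],"rotation":[[0,0,0.1],[0,0,0.2],[0,0,0.25],[0,0,0.25]]}';python3 m.py
```

```text
time: 6.48
tool_pos: [490.2, 133.5, 195.7]
tcp_rot: [-3.139, 0.001, 1.854]
contact_force: [-4.5, -5.7, 4.5]
grip_width: 27.8
finger_force: 30.0
F [-4.5 -5.7  4.5] M [-1.063  0.553  0.071] q6 -0.1665 yaw 1.8538 6.475
time: 6.98
tool_pos: [489.8, 133.4, 195.6]
tcp_rot: [-3.139, 0.002, 1.604]
contact_force: [-5.4, -7.1, 4.8]
grip_width: 27.8
finger_force: 30.0
F [-5.4 -7.1  4.8] M [-1.159  0.793  0.092] q6 0.0831 yaw 1.6042 6.975
```

```bash

python3 -m pendant '{"dp":[[0,0,0],[0,0,0],[0.001,-0.0014,0],[0.001,-0.0014,0],[0.001,-0.0014,0]],"rotation":[[0,0,0],[0,0,0],[0,0,0],[0,0,0],[0,0,0]]}' 0.045;python3 m.py; python3 -m pendant '{"dp":[[0,0,0],[0,0,0],[0,0,0],[0,0,0],[0,0,0],[0,0,0]],"rotation":[[0,0,0],[0,0,0],[0,0,0],[0,0,0],[0,0,0],[0,0,0]]}' 0.015;python3 m.py
```

```text
time: 7.6
tool_pos: [489.6, 135.3, 195.7]
tcp_rot: [3.141, -0.0, 1.605]
contact_force: [-0.5, 0.3, -0.3]
grip_width: 44.9
finger_force: 0.0
F [-0.5  0.3 -0.3] M [-0.019  0.011 -0.012] q6 0.0849 yaw 1.6045 7.6
time: 8.35
tool_pos: [489.5, 135.2, 195.7]
tcp_rot: [-3.142, 0.0, 1.604]
contact_force: [-1.3, 0.7, 1.0]
grip_width: 27.7
finger_force: 30.0
F [-1.3  0.7  1. ] M [0.002 0.225 0.002] q6 0.0849 yaw 1.6044 8.35
```

```bash

python3 -m pendant '{"dp":[[0,0,0],[0,0,0]],"rotation":[[0,0,0.1],[0,0,0.1]]}' >/dev/null && python3 m.py 0.16 && 
python3 -m pendant '{"dp":[[0,0,0],[0,0,0]],"rotation":[[0,0,0.1],[0,0,0.1]]}' >/dev/null && python3 m.py 0.16 && 
python3 -m pendant '{"dp":[[0,0,0],[0,0,0]],"rotation":[[0,0,0.1],[0,0,0.1]]}' >/dev/null && python3 m.py 0.16 && 
python3 -m pendant '{"dp":[[0,0,0],[0,0,0]],"rotation":[[0,0,0.1],[0,0,0.1]]}' >/dev/null && python3 m.py 0.16 && 
python3 -m pendant '{"dp":[[0,0,0],[0,0,0]],"rotation":[[0,0,0.1],[0,0,0.1]]}' >/dev/null && python3 m.py 0.16 && 
python3 -m pendant '{"dp":[[0,0,0],[0,0,0]],"rotation":[[0,0,0.1],[0,0,0.1]]}' >/dev/null && python3 m.py 0.16 && 
python3 -m pendant '{"dp":[[0,0,0],[0,0,0]],"rotation":[[0,0,0.1],[0,0,0.1]]}' >/dev/null && python3 m.py 0.16 && 
python3 -m pendant '{"dp":[[0,0,0],[0,0,0]],"rotation":[[0,0,0.1],[0,0,0.1]]}' >/dev/null && python3 m.py 0.16
```

```text
F [-1.7  0.2  0.7] M [-0.022  0.211  0.054] q6 0.184 yaw 1.5053 8.6
F [-1.4 -0.7  0.9] M [0.001 0.245 0.029] q6 0.2824 yaw 1.4069 8.85
F [-0.9  0.4  1. ] M [-0.071  0.293  0.045] q6 0.3815 yaw 1.3078 9.1
F [-2.4  0.3  0.7] M [-0.039  0.224  0.022] q6 0.481 yaw 1.2083 9.35
F [-2.3 -0.   0.1] M [-0.018  0.243  0.072] q6 0.5807 yaw 1.1085 9.6
F [-0.7 -0.1 -0.1] M [-0.052  0.345  0.075] q6 0.6806 yaw 1.0087 9.85
F [-0.7 -0.6 -1. ] M [-0.11   0.261  0.041] q6 0.7805 yaw 0.9088 10.1
F [-1.2  0.1 -2.1] M [-0.124  0.25   0.03 ] q6 0.8804 yaw 0.8088 10.35
```

```bash

python3 -m pendant '{"dp":[[0,0,0.0002],[0,0,0.0002]],"rotation":[[0,0,0.1],[0,0,0.1]]}' >/dev/null && python3 m.py 0.16 && 
python3 -m pendant '{"dp":[[0,0,0],[0,0,0]],"rotation":[[0,0,0.1],[0,0,0.1]]}' >/dev/null && python3 m.py 0.16 && 
python3 -m pendant '{"dp":[[0,0,0],[0,0,0]],"rotation":[[0,0,0.1],[0,0,0.1]]}' >/dev/null && python3 m.py 0.16 && 
python3 -m pendant '{"dp":[[0,0,0],[0,0,0]],"rotation":[[0,0,0.1],[0,0,0.1]]}' >/dev/null && python3 m.py 0.16 && 
python3 -m pendant '{"dp":[[0,0,0.0002],[0,0,0.0002]],"rotation":[[0,0,0.1],[0,0,0.1]]}' >/dev/null && python3 m.py 0.16 && 
python3 -m pendant '{"dp":[[0,0,0],[0,0,0]],"rotation":[[0,0,0.1],[0,0,0.1]]}' >/dev/null && python3 m.py 0.16 && 
python3 -m pendant '{"dp":[[0,0,0],[0,0,0]],"rotation":[[0,0,0.1],[0,0,0.1]]}' >/dev/null && python3 m.py 0.16 && 
python3 -m pendant '{"dp":[[0,0,0],[0,0,0]],"rotation":[[0,0,0.1],[0,0,0.1]]}' >/dev/null && python3 m.py 0.16 && 
python3 -m pendant '{"dp":[[0,0,0],[0,0,0]],"rotation":[[0,0,0.1],[0,0,0.1]]}' >/dev/null && python3 m.py 0.16 && 
python3 -m pendant '{"dp":[[0,0,0],[0,0,0]],"rotation":[[0,0,0.1],[0,0,0.1]]}' >/dev/null && python3 m.py 0.16
```

```text
F [-1.2 -0.7  0.6] M [-0.124  0.321  0.086] q6 0.9804 yaw 0.7088 10.6
F [-1.  -0.7  0.5] M [-0.212  0.389  0.031] q6 1.0804 yaw 0.6089 10.85
F [-1.3 -1.3 -0.8] M [-0.19   0.364  0.019] q6 1.1804 yaw 0.5089 11.1
F [-0.9 -2.   0.1] M [-0.241  0.337  0.064] q6 1.2804 yaw 0.4089 11.35
F [-1.3 -1.5  0.2] M [-0.288  0.456  0.051] q6 1.3804 yaw 0.3089 11.6
F [-2.  -1.5  0.6] M [-0.355  0.431  0.045] q6 1.4804 yaw 0.2089 11.85
F [-2.5 -1.8  1.1] M [-0.364  0.535  0.014] q6 1.5804 yaw 0.1089 12.1
F [-2.2 -2.5  0.9] M [-0.399  0.598  0.067] q6 1.6804 yaw 0.0089 12.35
F [-3.4 -2.8  1.2] M [-0.434  0.497  0.132] q6 1.7803 yaw -0.091 12.6
F [-2.5 -2.2  1. ] M [-0.483  0.55   0.29 ] q6 1.8801 yaw -0.1907 12.85
```

```bash

for i in 1; do python3 -m pendant '{"dp":[[0,0,0]],"rotation":[[0,0,0.04]]}' >/dev/null; python3 m.py; python3 -m pendant '{"dp":[[0,0,0]],"rotation":[[0,0,0]]}' >/dev/null; python3 m.py; python3 -m pendant '{"dp":[[0,0,0]],"rotation":[[0,0,0]]}' >/dev/null; python3 m.py;python3 -m pendant '{"dp":[[0,0,0]],"rotation":[[0,0,0]]}' ; python3 m.py; done
```

```text
F [-2.3 -3.1  0.9] M [-0.511  0.588  0.374] q6 1.9202 yaw -0.2308 12.975
F [-2.5 -2.3  0.9] M [-0.533  0.632  0.421] q6 1.9205 yaw -0.2312 13.1
F [-2.4 -2.7  0.8] M [-0.549  0.601  0.427] q6 1.922 yaw -0.2327 13.225
time: 13.35
tool_pos: [489.5, 135.1, 195.3]
tcp_rot: [3.141, 0.0, -0.234]
contact_force: [-3.0, -2.3, 1.2]
grip_width: 27.7
finger_force: 30.0
F [-3.  -2.3  1.2] M [-0.64   0.666  0.352] q6 1.9234 yaw -0.2341 13.35
```

```bash

python3 -m pendant '{"dp":[[0,0,0],[0,0,-0.0001],[0,0,-0.0001],[0,0,-0.0002],[0,0,-0.0002],[0,0,-0.0002],[0,0,-0.0003],[0,0,-0.0003]],"rotation":[[0,0,-0.16],[0,0,-0.32],[0,0,-0.48],[0,0,-0.64],[0,0,-0.8],[0,0,-0.96],[0,0,-1.12],[0,0,-1.28]]}' >/dev/null; python3 m.py
python3 -m pendant '{"dp":[[0,0,0],[0,0,-0.0001],[0,0,-0.0001],[0,0,-0.0002],[0,0,-0.0002],[0,0,-0.0002],[0,0,-0.0003],[0,0,-0.0003]],"rotation":[[0,0,-0.16],[0,0,-0.32],[0,0,-0.48],[0,0,-0.64],[0,0,-0.8],[0,0,-0.96],[0,0,-1.12],[0,0,-1.28]]}' >/dev/null; python3 m.py
python3 -m pendant '{"dp":[[0,0,0],[0,0,-0.0001],[0,0,-0.0001],[0,0,-0.0002],[0,0,-0.0002],[0,0,-0.0002],[0,0,-0.0002]],"rotation":[[0,0,-0.16],[0,0,-0.32],[0,0,-0.48],[0,0,-0.64],[0,0,-0.725],[0,0,-0.725],[0,0,-0.725]]}'; python3 m.py
```

```text
F [-2.2 -2.8  2.5] M [-0.518  0.508 -0.06 ] q6 0.6393 yaw 1.0497 14.35
F [-2.7 -3.1  2.2] M [-0.442  0.511 -0.076] q6 -0.6407 yaw 2.3296 15.35
time: 16.23
tool_pos: [489.4, 135.3, 196.0]
tcp_rot: [3.141, -0.0, 3.048]
contact_force: [-3.2, -2.7, 1.2]
grip_width: 27.6
finger_force: 30.0
F [-3.2 -2.7  1.2] M [-0.352  0.608 -0.014] q6 -1.3586 yaw 3.0477 16.225
```

Backed off half a turn. Now I'll release, rise straight up and check the rib angle.

```bash

python3 -m pendant '{"dp":[[0,0,0],[0,0,0],[0,0,0],[0,0,0]],"rotation":[[0,0,0],[0,0,0],[0,0,0],[0,0,0]]}' 0.06; python3 -m pendant '{"dp":[[0,0,-0.03],[0,0,-0.08],[0,0,-0.08],[0,0,-0.08]],"rotation":[[0,0,0],[0,0,0],[0,0,0],[0,0,0]]}'; python3 -c "
from h import *
cap('wrist','w9.png');cap('scene','s9.png');cap('side','d9.png')
a=cv2.imread('pics/w9.png');b=np.clip((a[120:360,160:480].astype(float)-60)*1.6,0,255).astype(np.uint8)
cv2.imwrite('pics/c9.png',cv2.resize(b,(400,300),interpolation=cv2.INTER_CUBIC))
x=cv2.imread('pics/d9.png');y=cv2.imread('pics/s9.png')
cv2.imwrite('pics/c9.png',np.vstack([cv2.resize(b,(800,600),interpolation=cv2.INTER_CUBIC)[100:400],np.hstack([cv2.resize(x,(400,300)),cv2.resize(y,(400,300))])]))"
```

```text
time: 16.73
tool_pos: [489.7, 135.3, 196.2]
tcp_rot: [3.141, 0.0, 3.049]
contact_force: [-0.2, -0.8, -0.5]
grip_width: 59.0
finger_force: 0.0
time: 17.23
tool_pos: [489.3, 135.2, 275.7]
tcp_rot: [-3.142, -0.0, 3.049]
contact_force: [0.3, -0.3, -0.4]
grip_width: 60.2
finger_force: 0.0
```

View pics/c9.png

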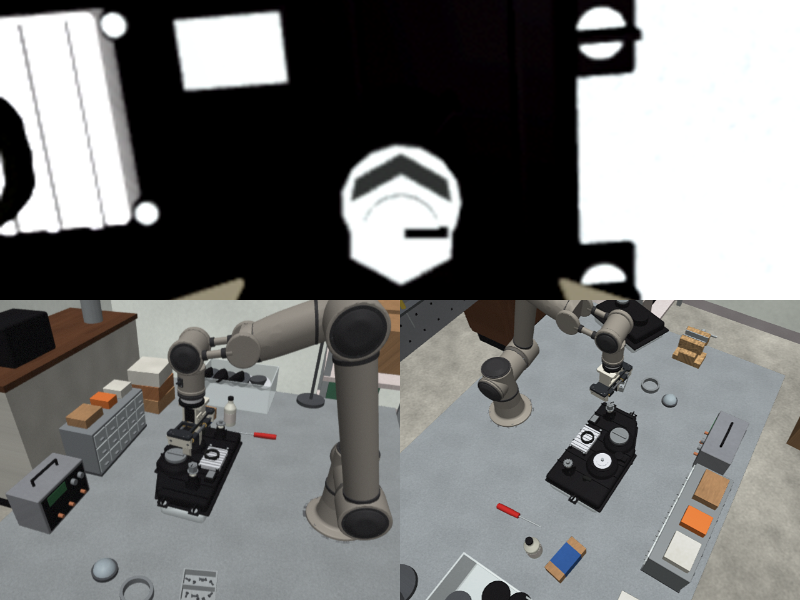

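The rib points squarely along the closing line again, at (405–447,233) in the top strip, so the knob followed the tool without slipping. The other things are where they were and the fingers are clear.

```bash
python3 -c "
from plant import workorder
print(workorder.close_job())"
```

```text
the job is handed in; nothing more can be done
None
```

The up-down knob was turned clockwise until snug (about 0.39 N m measured), backed off half a turn from the estimated stop and released; the job is handed in, but no verdict came back.

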